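Clear the jeweller's bench: clip up the bangles, sweep the offcuts

ROBOT

A 6-joint arm with a two-finger parallel gripper is mounted at the origin on the work surface. World frame = base frame: x ahead of the robot, y to its left, z up, the work surface at z = 0. Lengths are in m, angles in rad, forces in N, time in s.
With the tool pointing down it reaches from about 0.275 to 0.825 m from the base axis. Payload 4.9 kg.
Tool frame: the origin (TCP) lies at the very end of the fingers, on their centre line; the grasp point (between the pads) lies 19 mm behind it; z points along the fingers, y is the line along which they close (so a half turn about z gives the same grasp; the last joint's range is limited). The gripper opens to 85 mm and grips with 20 to 120 N. Pads are 22 mm wide; open, the fingers measure 114 mm over their backs; the gripper's body (76 mm by 85 mm) begins 54 mm behind the grasp point. The pads swing forward as they close: fully open they stand 13 mm farther back than shut.
Start: joints at [-1.441, 0.326, -0.193, 1.052, 0, 1.437], TCP at [0.143, -0.531, 0.231] pointing down, gripper open.
Joint ranges: [-2.65, 2.65], [-0.97, 1.79], [-1.3, 1.35], [-1.93, 2.1], [-1.47, 1.37], [-3.14, 3.14]. Speed limits (rad/s): [2.57, 2.57, 3.14, 3.14, 3.14, 3.14].

INTERFACE

Orientations are given as a rotation vector (axis times angle).
In Python, from bench import sense, capture, finish_job, spot_in, cut_out gives the robot as it stands.
- The arm moves only by the tool drive_tool, never from a script. Its argument "steps" is a list of rows, each a list of 7 numbers: the shift along the tool's x, y, z in m, then the turn, a rotation vector about the tool's x, y, z in rad, then the gripper command: -1 is shut, 1 is fully open, values between are in proportion. A call has 1 to 20 rows; each row is the pose to reach, as a shift and turn from the pose commanded when the call began, along the tool's axes at that moment; what a row does not reach only later rows make up. A row lasts 1/8 s, in which the tool goes at most 62.5 mm and 10.7 degrees, less where a joint would pass 70% of its speed; a pose out of reach is approached as far as the arm can. A call with a gripper value outside its range is refused whole. The fingers move at their own pace and stop on an object; "squeeze" is the grip in N (left out, the last holds). Time passes only in rows, so rows that repeat a pose let the fingers close. It gives the time, the measured TCP pose, the force, the opening and the grip force at its end, in the units of the state.
- sense(): the state, without advancing time (a new reading comes with each control period).
- capture(name): name is "scene" or "top" or "wrist"; returns a dict with "image" (480x640x3 uint8, red, green, blue), "range_z" (480x640 float32, m along the optical axis (not along the pixel's ray), 0 where there is no reading), "mtx" (3x3 intrinsics, pixels), "R" (3x3) and "t" (3): a world point X has camera coordinates R X + t. Camera axes: x right, y down, z forward; pixel columns grow to the right and rows downward; lengths in m; the calibration is good to about 2 mm. A picture is of the moment at which its call begins.
- finish_job(): hands the job in; it is judged then, once.
Trained networks look in a picture, given as the dict that the camera call returned (one of the last four; its "shot" number tells which), for a name from the list of things; names that differ only in an ending like _2 or _b are one class to them, and where a whole thing is asked for, a point or a joint stands for the part that bears it (a point fixed in the world has none). Each returns a list of dicts, best first, with "p" (0 to 1); they miss things now and then, are a little off and sometimes report something else, mostly with a low value. They report only what shows in the picture. A call takes as long as a camera call.
- spot_in(picture, label): "xy" ([column, row] in pixels, amid what is visible of it).
- cut_out(picture, label): "region" (480x640 bool, what is visible of it) and "xy" ([column, row] in pixels, amid what is visible of it).
The state is a dict: "t": time; "q": joint angles; "qd": joint speeds; "joint_torque": joint torques, N m; "tcp_pos": TCP position; "tool_rot": TCP orientation; "contact_force": force on the tool from outside, world axes, zero at the start; "moment": the same for the moment, N m; "opening": finger opening in m; "grasp_force": force on a finger pad.
Only numpy, scipy, OpenCV 4.12 (cv2) and the standard library are available. Lean on these libraries where they do the work, as an engineer would, in place of code of your own. Each camera call takes 0.05 s, during which the arm holds its last target. There are 200 camera calls.

TASK

Clear the bench after class: hang every brass bangle on the big snap hook by pressing it down past the sprung gate just inside the nose, so that it hangs from the bar with the gate snapped shut, and sweep every wooden offcut off the bench board into the catch tray along its edge with the wooden sweeper, never with the fingers. Leave the sweeper standing upright on its leather mat, and do not disturb the hammer, bottle or notebook.

Things in the scene. Friction and masses are not known exactly. Their poses are not given: they have to be found in the camera images.
- hook: fixed stand with a J-shaped snap hook of 8 mm round steel in its plane y = 0; origin on the bench under the middle of the bar; x along the bar from nose to shank, z up. Level bar x -27 to +30 mm, top 92 mm up; upright nose x = -36 mm, top 162 mm up; shank x = +40 mm on a wooden post (x 44 to 66, 30 wide, 188 mm tall). Base plate x -15 to +105 mm, 100 wide, 12 mm thick. Sides open
- nose (a point): centre of the hook's nose tip (4 mm below its very top, 158 mm above the bench); axes as the hook's
- bar (a point): middle of the hook's bar, on its top line; axes as the hook's. The bar takes all four bangles side by side if each is shifted along it towards the shank (+x); a hanging bangle clears the bench
- gate (a joint): sprung gate, 6 mm rod hinged on the shank (hook frame x = +36 mm, 180 mm up), closing the throat from above, sloping down to the inside of the nose. 0 = shut, to 0.65 rad as the free end is pressed down and inward; springs back; needs 1 to 2 N at the end
- gate_end (a point): free end of the gate (rod centre; shut: hook x = -30 mm, 156 mm up). A bangle pressed level and straight down just inside the nose (band's inner edge 8 mm from the nose's centre line) is past the end once its top is lower than about 130 mm above the bench; the gate then snaps shut over it
- board: fixed plywood bench board with an aluminium catch tray along its +y edge; origin on the bench under the board's centre. Board 200 mm along x, 210 mm along y (to y = +105 mm), 30 mm thick. The tray joins it: y +105 to +209 mm, x -104 to +104 mm, walls 4 mm thick and 24 mm high (6 mm lower than the board), floor 4 mm thick
- board_top (a point): centre of the board's top face; axes as the board's
- tray (a point): centre of the tray's inner floor (inside 200 mm along x, 100 mm along y); axes as the board's
- mat: fixed brown leather mat, 120 mm along x, 160 mm along y, 3 mm thick; origin under its centre
- rake_grip (a point): wooden hand sweeper, upright on the mat; this point is the middle of its grip, 70 mm above its underside. Grip 44 mm along x, 22 along y, 30 to 92 mm above the underside. Below it a blade 120 mm along x, 12 thick, 30 tall, with an 8 mm thick, 26 mm tall wing at each end reaching 42 mm from the grip's centre to +y: a U with its mouth to +y. 150 g
- bangle0_c (a point): plain brass bangle: outer diameter 70 mm, inner 54 mm (band 8 mm thick), 10 mm tall, about 60 g, lying flat on the bench; this point is its centre half-way up, z is the ring's axis. May be absent
- bangle1_c (a point): plain brass bangle: outer diameter 70 mm, inner 54 mm (band 8 mm thick), 10 mm tall, about 60 g, lying flat on the bench; this point is its centre half-way up, z is the ring's axis. May be absent
- bangle2_c (a point): plain brass bangle: outer diameter 70 mm, inner 54 mm (band 8 mm thick), 10 mm tall, about 60 g, lying flat on the bench; this point is its centre half-way up, z is the ring's axis. May be absent
- bangle3_c (a point): plain brass bangle: outer diameter 70 mm, inner 54 mm (band 8 mm thick), 10 mm tall, about 60 g, lying flat on the bench; this point is its centre half-way up, z is the ring's axis. May be absent
- offcut0_c (a point): wooden offcut, block 24 x 16 x 14 mm (14 upright), about 30 g, lying on the bench board; this point is its centre. May be absent
- offcut1_c (a point): wooden offcut, block 20 x 18 x 14 mm (14 upright), about 30 g, lying on the bench board; this point is its centre. May be absent
- offcut2_c (a point): wooden offcut, block 28 x 14 x 14 mm (14 upright), about 30 g, lying on the bench board; this point is its centre. May be absent
- offcut3_c (a point): wooden offcut, block 24 x 16 x 14 mm (14 upright), about 30 g, lying on the bench board; this point is its centre. May be absent
- offcut4_c (a point): wooden offcut, block 20 x 18 x 14 mm (14 upright), about 30 g, lying on the bench board; this point is its centre. May be absent
- offcut5_c (a point): wooden offcut, block 28 x 14 x 14 mm (14 upright), about 30 g, lying on the bench board; this point is its centre. May be absent
- hammer: bystander: hammer lying beyond the work; origin under it
- bottle: bystander: clear water bottle with blue cap, 64 mm diameter, 190 mm tall; origin under its centre
- notebook: bystander: black notebook 100 x 150 x 16 mm; origin under its centre

How it is judged:
On the way:
1. the sweeper pushes an offcut ((contact force between rake and offcut0 above 0.03 N or contact force between rake and offcut1 above 0.03 N or contact force between rake and offcut2 above 0.03 N or contact force between rake and offcut3 above 0.03 N or contact force between rake and offcut4 above 0.03 N or contact force between rake and offcut5 above 0.03 N)).
At the end, for the whole second after the job is handed in: Every bangle present hangs from the hook bar (bar through it, centre 4 to 52 mm below the bar top, within 45 mm along and 30 mm across); gate under 0.08 rad; every offcut present in the tray; sweeper on the mat, tilt under 0.15 rad, grip within 50 mm (x) and 65 mm (y) of its centre (x of bangle0_c in the frame of hook between -0.045 and 0.045 m and y of bangle0_c in the frame of hook between -0.03 and 0.03 m and z of bangle0_c in the frame of hook between 0.04 and 0.088 m and angle between each of bangle0_c, bangle1_c, bangle2_c, bangle3_c's own z axis and vertical above 0.7 rad and x of bangle1_c in the frame of hook between -0.045 and 0.045 m and y of bangle1_c in the frame of hook between -0.03 and 0.03 m and z of bangle1_c in the frame of hook between 0.04 and 0.088 m and x of bangle2_c in the frame of hook between -0.045 and 0.045 m and y of bangle2_c in the frame of hook between -0.03 and 0.03 m and z of bangle2_c in the frame of hook between 0.04 and 0.088 m and x of bangle3_c in the frame of hook between -0.045 and 0.045 m and y of bangle3_c in the frame of hook between -0.03 and 0.03 m and z of bangle3_c in the frame of hook between 0.04 and 0.088 m and value of joint gate below 0.08 rad and x of offcut0_c in the frame of tray between -0.102 and 0.102 m and y of offcut0_c in the frame of tray between -0.052 and 0.052 m and z of offcut0_c in the frame of tray between 0 and 0.035 m and x of offcut1_c in the frame of tray between -0.102 and 0.102 m and y of offcut1_c in the frame of tray between -0.052 and 0.052 m and z of offcut1_c in the frame of tray between 0 and 0.035 m and x of offcut2_c in the frame of tray between -0.102 and 0.102 m and y of offcut2_c in the frame of tray between -0.052 and 0.052 m and z of offcut2_c in the frame of tray between 0 and 0.035 m and x of offcut3_c in the frame of tray between -0.102 and 0.102 m and y of offcut3_c in the frame of tray between -0.052 and 0.052 m and z of offcut3_c in the frame of tray between 0 and 0.035 m and x of offcut4_c in the frame of tray between -0.102 and 0.102 m and y of offcut4_c in the frame of tray between -0.052 and 0.052 m and z of offcut4_c in the frame of tray between 0 and 0.035 m and x of offcut5_c in the frame of tray between -0.102 and 0.102 m and y of offcut5_c in the frame of tray between -0.052 and 0.052 m and z of offcut5_c in the frame of tray between 0 and 0.035 m and x of rake_grip in the frame of mat between -0.05 and 0.05 m and y of rake_grip in the frame of mat between -0.065 and 0.065 m and height (world z) of rake_grip below 0.08 m and angle between rake_grip's own z axis and vertical below 0.15 rad); the robot touches nothing.
It fails at once if the hammer bystander is shifted more than 40 mm (distance of hammer from where it was at the start of the episode above 0.04 m).
It fails at once if the bottle bystander is shifted more than 40 mm (distance of bottle from where it was at the start of the episode above 0.04 m).
It fails at once if the notebook bystander is shifted more than 40 mm (distance of notebook from where it was at the start of the episode above 0.04 m).
It fails at once if an offcut is pushed or gripped by the fingers (over 2 N) (contact force between the fingers and offcut0 above 2 N or contact force between the fingers and offcut1 above 2 N or contact force between the fingers and offcut2 above 2 N or contact force between the fingers and offcut3 above 2 N or contact force between the fingers and offcut4 above 2 N or contact force between the fingers and offcut5 above 2 N).
Of bangle0, bangle1, bangle2, bangle3 only 3 to 4 are there at a start; the rules pass over those that are not, and their reading is None.
Of offcut0, offcut1, offcut2, offcut3, offcut4, offcut5 only 3 to 6 are there at a start; the rules pass over those that are not, and their reading is None.
At some moment in a run one of bangle0, bangle1, bangle2, bangle3 may be knocked a few centimetres aside while the robot is not near it.
Once in a run the grip may slacken for a moment while it holds something.
It also fails if it takes over 208 s, if anything falls off the work surface, if the arm or the gripper's body presses on something with over 40 N, if the wrist force passes 120 N, or if a joint passes its speed limit or range.

## Working session

There is one attempt and no reset: what is moved stays moved. The work goes in short steps, Python scripts to look and compute and a tool call to move; the robot and the scene stay as the last step left them, time stands still between calls to the robot, and variables do not carry over. Pictures are saved under pics/ and viewed, at most 14 in all, crops included, and the job is handed in when it is done.

Besides the shell and the picture viewer there is one more tool, called after "Request:" as name(argument=value, ...) on one line, values as JSON. drive_tool: Moves the arm, as the interface text tells. Its arguments: {"type":"object","properties":{"steps":{"type":"array"},"squeeze":{"type":"number"}},"required":["steps"]}

```bash
mkdir -p pics; ls
cat > h.py <<'E'
import numpy as np, cv2
from bench import sense, capture, finish_job, spot_in, cut_out
def save(p,n): cv2.imwrite('pics/'+n+'.png',p['image'][:,:,::-1])
def back(p,u,v,d):
    K=p['mtx'];c=np.stack([(u-K[0,2])*d/K[0,0],(v-K[1,2])*d/K[1,1],d],-1)
    return (c-p['t'])@p['R']
def cloud(p):
    v,u=np.mgrid[:480,:640];return back(p,u,v,p['range_z'])
def onz(p,xy,z):
    K=p['mtx'];r=p['R'].T@np.array([(xy[0]-K[0,2])/K[0,0],(xy[1]-K[1,2])/K[1,1],1]);c=-p['R'].T@p['t']
    return c+r*(z-c[2])/r[2]
def proj(p,X):
    c=p['R']@np.array(X)+p['t'];q=p['mtx']@c;return q[:2]/q[2]
E
python3 - <<'E'
from h import *
s=sense();print(s)
p=capture('top');save(p,'top');P=cloud(p)
q=capture('scene');save(q,'scene')
for n in ['hook','board','mat','rake_grip','bangle0_c','offcut0_c','hammer','bottle','notebook']:
    for r in cut_out(p,n):
        if r['p']<.3: continue
        m=r['region']&(p['range_z']>0);X=P[m]
        if len(X)==0: continue
        print(n,round(r['p'],2),np.round(r['xy']),'med',X.mean(0).round(3),'min',X.min(0).round(3),'max',X.max(0).round(3),cv2.minAreaRect((X[:,:2]*1000).astype(np.float32)))
E
```

```text
pics
{'t': 0.0, 'q': array([-1.44122708e+00,  3.26932626e-01, -1.93585911e-01,  1.05199066e+00,
       -3.00847063e-06,  1.43658710e+00]), 'qd': array([ 1.36940496e-03,  1.57388371e-03, -1.77780983e-03,  9.90678513e-04,
       -3.52744749e-05,  6.40803991e-04]), 'joint_torque': array([-4.74001263e-04, -4.43396902e+01,  2.62442583e+01,  1.53730775e-02,
       -1.31313362e-05, -1.07948594e-06]), 'tcp_pos': array([ 0.14333149, -0.53039652,  0.23050719]), 'tool_rot': array([-3.11261060e+00, -4.12916832e-01, -1.51557431e-06]), 'contact_force': array([-0.74250091, -0.03207802,  0.44889536]), 'moment': array([ 0.0182684 , -0.02550954,  0.03954491]), 'grasp_force': 0.0, 'opening': 0.0853699155712997}
hook 0.78 [507. 279.] med [ 0.535 -0.386  0.048] min [ 0.445 -0.479 -0.006] max [ 0.603 -0.334  0.192] ((528.8113403320312, -400.41473388671875), (147.3837890625, 153.0526123046875), 82.26870727539062)
hook 0.74 [196. 180.] med [0.72  0.223 0.118] min [ 0.697  0.2   -0.003] max [0.789 0.296 0.194] ((737.9405517578125, 248.98768615722656), (102.167724609375, 62.48106384277344), 59.800479888916016
[... 1537 characters left out ...]
6513671875, 49.04592514038086), (86.39822387695312, 259.3748779296875), 89.08909606933594)
hammer 0.3 [511. 278.] med [ 0.533 -0.387  0.048] min [ 0.455 -0.479 -0.008] max [ 0.603 -0.335  0.192] ((528.6279907226562, -407.7848205566406), (147.4648895263672, 143.3702392578125), 1.0542658567428589)
bottle 0.67 [198. 181.] med [0.72  0.221 0.121] min [0.697 0.2   0.011] max [0.759 0.261 0.194] ((726.29443359375, 228.92276000976562), (55.726593017578125, 59.43278503417969), 54.885009765625)
notebook 0.69 [430. 165.] med [ 0.765 -0.25   0.016] min [ 0.716 -0.33  -0.003] max [ 0.824 -0.175  0.024] ((769.1035766601562, -252.64007568359375), (155.5354461669922, 106.62333679199219), 88.87902069091797)
```

View pics/top.png

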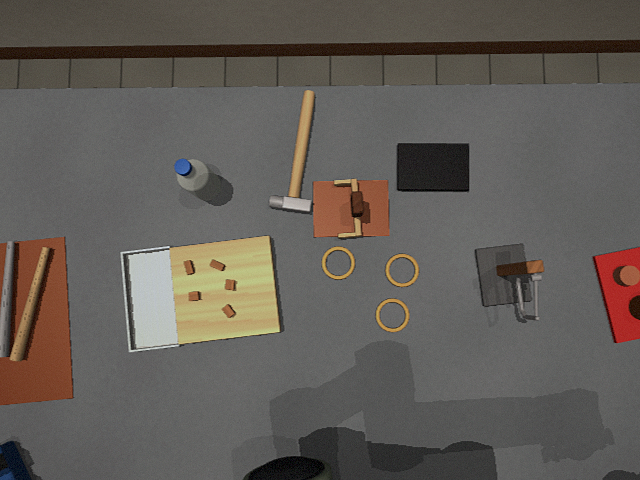

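View pics/scene.png

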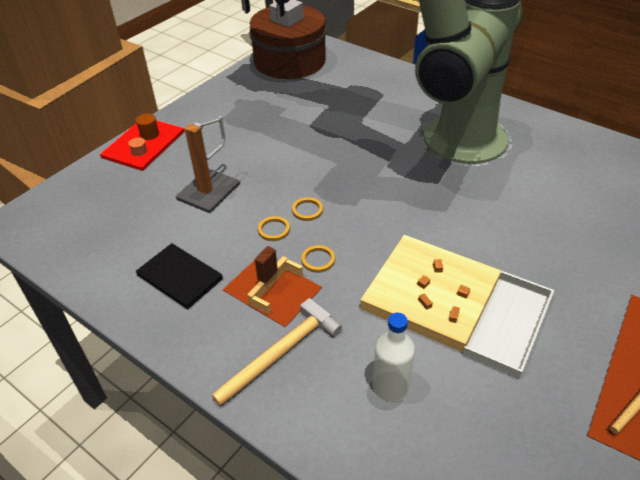

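The top view shows bangles at (338,263), (402,270) and (393,315). There are 5 offcuts on the board at (189,267), (217,265), (230,285), (194,296) and (228,311), with the tray on the left (+y). The rake is at (353,204) and the hook is near (525,285) with its nose towards the robot.

```bash
cat > m.py <<'E'
from h import *
p=capture('top');P=cloud(p);hsv=cv2.cvtColor(p['image'],cv2.COLOR_RGB2HSV)
# bangles: centroid by window -> circle fit of yellow px at z~0.01
for (u,v) in [(338,263),(402,270),(393,315)]:
    m=np.zeros((480,640),bool);m[v-22:v+23,u-22:u+23]=1
    m&=(hsv[...,1]>110)&(hsv[...,0]>10)&(hsv[...,0]<30)&(hsv[...,2]>110)
    ys,xs=np.nonzero(m);(c,r)=cv2.minEnclosingCircle(np.stack([xs,ys],1).astype(np.float32))
    print('bangle',onz(p,c,.008).round(4),r,len(xs))
b=[r for r in cut_out(p,'board')][0]['region'];X=P[b]
top=X[(X[:,2]>.026)&(X[:,2]<.035)]
print('boardtop',cv2.minAreaRect((top[:,:2]*1000).astype(np.float32)),np.median(top[:,2]))
print('board+tray',cv2.minAreaRect((X[:,:2]*1000).astype(np.float32)))
m=b&(hsv[...,1]>100)&(P[...,2]>.036);m=b&(P[...,2]>.037)
n,l,st,ce=cv2.connectedComponentsWithStats(m.astype(np.uint8))
for i in range(1,n):
    if st[i,4]>8: print('off',st[i,4],P[l==i].mean(0).round(4))
r=[r for r in cut_out(p,'rake_grip')][0]['region'];X=P[r]
t=X[X[:,2]>.085];print('grip top',t.mean(0),cv2.minAreaRect((t[:,:2]*1000).astype(np.float32)))
t=X[(X[:,2]>.02)&(X[:,2]<.06)];print('blade',cv2.minAreaRect((t[:,:2]*1000).astype(np.float32)))
for cam in ['top','scene']:
    q=p if cam=='top' else capture('scene');Q=cloud(q)
    w=(abs(Q[...,0]-.53)<.13)&(abs(Q[...,1]+.39)<.13)&(q['range_z']>0)
    pt=Q[w&(Q[...,2]>.18)&(Q[...,2]<.2)];print(cam,'post top',len(pt),pt.mean(0),cv2.minAreaRect((pt[:,:2]*1000).astype(np.float32)))
    pl=Q[w&(Q[...,2]>.007)&(Q[...,2]<.018)];print(cam,'plate',len(pl),cv2.minAreaRect((pl[:,:2]*1000).astype(np.float32)))
    ns=Q[w&(Q[...,2]>.08)&(Q[...,2]<.17)&(Q[...,0]<pt[:,0].mean()-.05)]
    if len(ns):print('nose pts',len(ns),ns[np.argsort(ns[:,0])][::max(1,len(ns)//8)].round(3).tolist())
s=sense()
from scipy.spatial.transform import Rotation as R
print(R.from_rotvec(s['tool_rot']).as_matrix().round(3))
E
python3 m.py
```

```text
bangle [ 0.5641 -0.0502  0.008 ] 16.54802131652832 337
bangle [ 0.5487 -0.1833  0.008 ] 16.78517723083496 339
bangle [ 0.4555 -0.1619  0.008 ] 17.000125885009766 344
boardtop ((502.3448791503906, 236.59246826171875), (206.1538543701172, 313.2631530761719), 7.200921535491943) 0.02989527834305842
board+tray ((510.85687255859375, 184.89962768554688), (212.8891143798828, 442.18963623046875), 7.538599491119385)
grip top [ 0.67661427 -0.08568415  0.10226386] ((603.9296875, -71.23976135253906), (28.555679321289062, 195.923583984375), 78.7675552368164)
blade ((677.6283569335938, -69.92144012451172), (120.74285888671875, 51.16461944580078), 4.257228374481201)
top post top 306 [ 0.54382355 -0.38909765  0.18647673] ((538.1859741210938, -390.112548828125), (43.4869384765625, 30.83523941040039), 4.524416923522949)
top plate 2300 ((555.10400390625, -382.61083984375), (166.60092163085938, 249.8015899658203), 16.72370719909668)
nose pts 202 [[0.454, -0.399, 0.122], [0.458, -0.397, 0.123], [0.461, -0.397, 0.101], [0.464, -0.396, 0.096], [0.469, -0.396, 0.16], [0.474, -0.397, 0.163], [0.481, -0.397, 0.089], [0.487, -0.396, 0.092], [0.492, -0.397, 0.094]]
scene post top 148 [ 0.54815451 -0.388856    0.18594893] ((544.6231689453125, -391.3392639160156), (36.70305252075195, 31.278339385986328), 13.599132537841797)
scene plate 1196 ((539.8412475585938, -391.0084533691406), (123.50633239746094, 103.40033721923828), 6.273010730743408)
nose pts 165 [[0.454, -0.409, 0.157], [0.458, -0.404, 0.106], [0.46, -0.401, 0.145], [0.462, -0.402, 0.132], [0.464, -0.401, 0.131], [0.468, -0.395, 0.141], [0.475, -0.4, 0.093], [0.487, -0.395, 0.094], [0.496, -0.4, 0.091]]
[[ 0.965  0.261  0.   ]
 [ 0.261 -0.965 -0.   ]
 [-0.     0.    -1.   ]]
```

Request:
drive_tool(steps=[[0.09,-0.07,0.02,0,0,-0.17,-0.1],[0.13,-0.1,0.04,0,0,-0.35,-0.1],[0.18,-0.135,0.05,0,0,-0.53,-0.1],[0.22,-0.165,0.06,0,0,-0.71,-0.1],[0.27,-0.2,0.08,0,0,-0.89,-0.1],[0.31,-0.235,0.09,0,0,-1.07,-0.1],[0.35,-0.265,0.1,0,0,-1.25,-0.1],[0.367,-0.279,0.11,0,0,-1.42,-0.1],[0.367,-0.279,0.11,0,0,-1.42,-0.1],[0.367,-0.279,0.11,0,0,-1.42,-0.1]])

```text
t: 2.0
tcp_pos: [0.4249, -0.1663, 0.1215]
tool_rot: [2.094, 2.342, -0.001]
contact_force: [-0.4, -0.5, 0.1]
opening: 0.0383
grasp_force: 0.0
```

```bash
cat >> h.py <<'E'
from scipy.spatial.transform import Rotation as Ro
def to(x,y,z,yaw):
    "shift/turn in current tool axes to reach pose pointing down with tool y at world yaw"
    s=sense();A=Ro.from_rotvec(s['tool_rot']).as_matrix()
    yv=np.array([np.cos(yaw),np.sin(yaw),0]);zv=np.array([0,0,-1.]);B=np.stack([np.cross(yv,zv),yv,zv],1)
    print('to',(A.T@(np.array([x,y,z])-s['tcp_pos'])).round(4),Ro.from_matrix(A.T@B).as_rotvec().round(3),'from',s['tcp_pos'].round(4))
E
python3 - <<'E'
from h import *
s=sense();print(s['t'],s['tcp_pos'],s['tool_rot'],s['opening'],s['q'].round(2))
w=capture('wrist');save(w,'w1');W=cloud(w)
for r in cut_out(w,'bangle0_c')[:3]:
    X=W[r['region']];X=X[(X[:,2]>.004)&(X[:,2]<.02)]
    if len(X)>20:
        A=np.c_[2*X[:,:2],np.ones(len(X))];c=np.linalg.lstsq(A,(X[:,:2]**2).sum(1),rcond=None)[0]
        print(r['p'],'center',c[:2],'r',np.sqrt(c[2]+c[0]**2+c[1]**2),X[:,2].max())
p=capture('top');P=cloud(p);hsv=cv2.cvtColor(p['image'],cv2.COLOR_RGB2HSV)
C=[onz(p,c,z) for c,z in [((270,236),.03),((281,332),.03),((131,350),.024),((122,253),.024)]];print(np.round(C,4))
m=(P[...,2]>.037)&(P[...,2]<.06)&(abs(P[...,0]-.5)<.12)&(abs(P[...,1]-.22)<.13)
n,l,st,ce=cv2.connectedComponentsWithStats(m.astype(np.uint8))
for i in range(1,n):
    if st[i,4]>8: print('off',st[i,4],P[l==i].mean(0).round(4))
E
```

```text
2.0 [ 0.42490791 -0.16628401  0.12145687] [ 2.09354647e+00  2.34208912e+00 -6.21322361e-04] 0.03826354770560212 [-0.53  0.27 -0.59  0.71 -0.    0.92]
0.9 center [ 0.54343286 -0.18219602] r 0.030760964752260152 0.012027227887035655
[[0.6178 0.0903 0.03  ]
 [0.4216 0.0659 0.03  ]
 [0.3835 0.375  0.024 ]
 [0.5831 0.4011 0.024 ]]
off 105 [0.5535 0.2561 0.0435]
off 98 [0.5578 0.198  0.0436]
off 89 [0.5179 0.1713 0.0437]
off 94 [0.4952 0.2444 0.0438]
off 101 [0.4651 0.1732 0.0433]
```

View pics/w1.png

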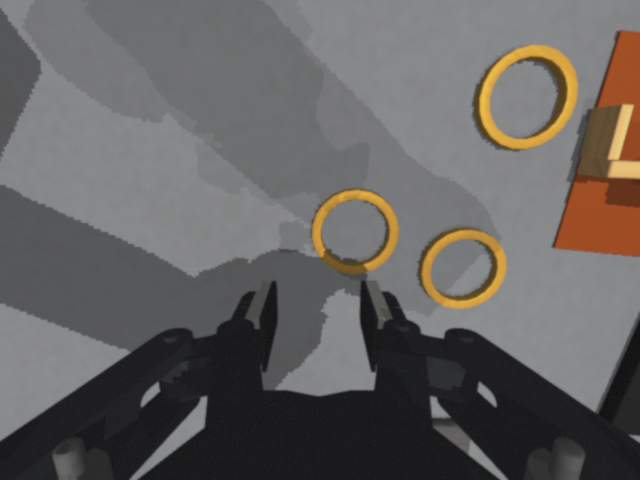

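The target ring is at (355,232) in the wrist view and the second ring is at (462,268). The fingers are at about (318,320). I'll fit circles to the brass pixels in depth.

```bash
cat >> h.py <<'E'
def rings(w,zlo=.003,zhi=.02):
    "brass rings in a picture: list of (centre xy, r)"
    W=cloud(w);hsv=cv2.cvtColor(w['image'],cv2.COLOR_RGB2HSV)
    m=(hsv[...,1]>110)&(hsv[...,0]>12)&(hsv[...,0]<30)&(W[...,2]>zlo)&(W[...,2]<zhi)
    m=cv2.morphologyEx(m.astype(np.uint8),cv2.MORPH_CLOSE,np.ones((3,3)))
    n,l,st,ce=cv2.connectedComponentsWithStats(m);out=[]
    for i in range(1,n):
        X=W[(l==i)&(W[...,2]>zlo)&(W[...,2]<zhi)]
        X=X[X[:,2]>np.percentile(X[:,2],50)-.002] if len(X) else X
        if len(X)<60: continue
        A=np.c_[2*X[:,:2],np.ones(len(X))];c=np.linalg.lstsq(A,(X[:,:2]**2).sum(1),rcond=None)[0]
        r=np.sqrt(c[2]+c[0]**2+c[1]**2)
        if .02<r<.045: out.append((c[:2].round(4).tolist(),round(r,4),len(X),ce[i].round().tolist()))
    return out
E
python3 - <<'E'
from h import *
for c in rings(capture('wrist')): print('w',c)
for c in rings(capture('top')): print('t',c)
E
```

```text
w ([0.5593, -0.0503], np.float64(0.0308), 3288, [528.0, 94.0])
w ([0.4516, -0.1613], np.float64(0.0308), 2240, [355.0, 230.0])
w ([0.544, -0.1826], np.float64(0.0308), 2127, [463.0, 266.0])
t ([0.5642, -0.0498], np.float64(0.0309), 273, [338.0, 262.0])
t ([0.5487, -0.1823], np.float64(0.0309), 292, [402.0, 270.0])
t ([0.4564, -0.1602], np.float64(0.0302), 144, [384.0, 313.0])
```

Request:
drive_tool(steps=[[0.002,-0.0025,0.05,0,0,0,-0.1],[0.002,-0.0025,0.09,0,0,0,-0.1],[0.002,-0.0025,0.11,0,0,0,-0.1],[0.002,-0.0025,0.118,0,0,0,-0.1],[0.002,-0.0025,0.118,0,0,0,-0.1],[0.002,-0.0025,0.118,0,0,0,-1],[0.002,-0.0025,0.118,0,0,0,-1],[0.002,-0.0025,0.118,0,0,0,-1],[0.002,-0.0025,0.118,0,0,0,-1],[0.002,-0.0025,0.118,0,0,0,-1],[0.002,-0.0025,0.1,0,0,0,-1],[0.002,-0.0025,0.06,0,0,0,-1],[0.002,-0.0025,0.0,0,0,0,-1],[0.002,-0.0025,-0.06,0,0,0,-1],[0.002,-0.0025,-0.1,0,0,0,-1],[0.002,-0.0025,-0.1,0,0,0,-1]], squeeze=90)

```text
t: 4.25
tcp_pos: [0.4244, -0.1654, 0.2251]
tool_rot: [2.087, 2.338, 0.002]
contact_force: [0.1, -0.3, -1.6]
opening: 0.0041
grasp_force: 83.9
```

Run:
```python
from h import *
w=capture('wrist');save(w,'w2')
s=sense();print(s['tcp_pos'],s['opening'],s['grasp_force'])
for c in rings(w,.12,.3): print(c)
p=capture('top');W=cloud(w)
# plane of the held ring
hsv=cv2.cvtColor(w['image'],cv2.COLOR_RGB2HSV);m=(hsv[...,1]>110)&(hsv[...,0]>12)&(hsv[...,0]<30)&(W[...,2]>.15)
X=W[m];print(len(X));A=np.c_[X[:,:2]-X[:,:2].mean(0),np.ones(len(X))];print(np.linalg.lstsq(A,X[:,2],rcond=None)[0])
print('t',rings(p,.15,.3))
to(.37,-.41,.22,.113)
```

```text
[ 0.4231444  -0.16468093  0.22292437] 0.0037563454296380533 83.8638316676952
([0.4522, -0.1605], np.float64(0.0305), 4486, [394.0, 271.0])
5147
[-0.04059901  0.2082581   0.23196494]
t [([0.4561, -0.1604], np.float64(0.0309), 224, [395.0, 316.0])]
to [-0.2384 -0.0796  0.0015] [0.001 0.001 0.   ] from [ 0.4222 -0.1641  0.2214]
```

View pics/w2.png

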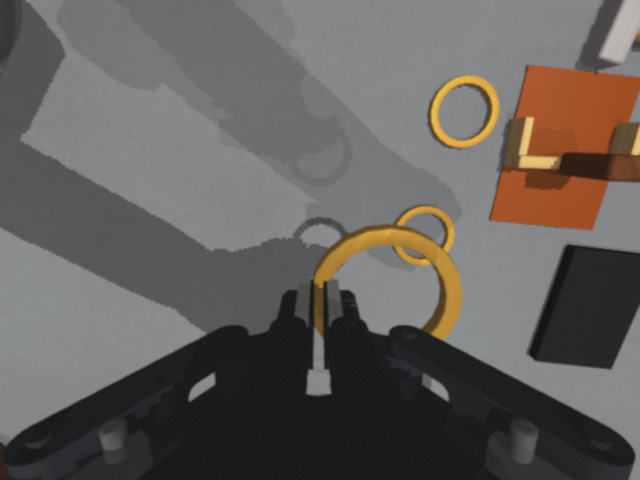

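The ring is held at its left edge, (320,290), with its centre near (394,271). I'll check its tilt.

```bash
cat >> h.py <<'E'
def ringplane(w,zlo,xy,rad=.06):
    W=cloud(w);hsv=cv2.cvtColor(w['image'],cv2.COLOR_RGB2HSV)
    m=(hsv[...,1]>110)&(hsv[...,0]>10)&(hsv[...,0]<32)&(W[...,2]>zlo)&(np.hypot(W[...,0]-xy[0],W[...,1]-xy[1])<rad)
    X=W[m]
    if len(X)<30: return print('few',len(X))
    rng=np.random.default_rng(0);best=0
    for _ in range(600):
        a=X[rng.choice(len(X),3,replace=False)];n=np.cross(a[1]-a[0],a[2]-a[0])
        if np.linalg.norm(n)<2e-4: continue
        n/=np.linalg.norm(n)
        if abs(n[2])<.7: continue
        k=abs((X-a[0])@n)<.0012
        if k.sum()>best: best=k.sum();bk=k
    Y=X[bk];A=np.c_[2*Y[:,:2],np.ones(len(Y))];c=np.linalg.lstsq(A,(Y[:,:2]**2).sum(1),rcond=None)[0]
    s=np.linalg.lstsq(np.c_[Y[:,:2]-c[:2],np.ones(len(Y))],Y[:,2],rcond=None)[0]
    print('ring',len(X),best,'centre',c[:2].round(4),'top z',s[2].round(4),'slopes',s[:2].round(3))
E
python3 - <<'E'
from h import *
for n in ['wrist','top','scene']: ringplane(capture(n),.15,(.453,-.16))
E
```

```text
ring 5107 3962 centre [ 0.4502 -0.1595] top z 0.2274 slopes [0.015 0.007]
ring 344 169 centre [ 0.4542 -0.1599] top z 0.2264 slopes [-0.004  0.002]
ring 324 127 centre [ 0.4545 -0.1598] top z 0.2254 slopes [-0.004  0.02 ]
```

Request:
drive_tool(steps=[[-0.05,-0.0646,0,0,0,0,-1],[-0.1,-0.0646,0,0,0,0,-1],[-0.15,-0.0646,0.01,0,0,0,-1],[-0.2,-0.0646,0.02,0,0,0,-1],[-0.2386,-0.0646,0.03,0,0,0,-1],[-0.2386,-0.0646,0.03,0,0,0,-1],[-0.2386,-0.0646,0.03,0,0,0,-1],[-0.2386,-0.0646,0.03,0,0,0,-1]])

```text
t: 5.5
tcp_pos: [0.3849, -0.4073, 0.1911]
tool_rot: [-2.091, -2.344, -0.001]
contact_force: [0.1, -0.0, -1.2]
opening: 0.0041
grasp_force: 84.0
```

Run:
```python
from h import *
s=sense();print(s['tcp_pos'],s['opening'])
im=[]
for n in ['wrist','top','scene']:
    p=capture(n);ringplane(p,.1,(.415,-.405))
    if n!='wrist':
        c=proj(p,(.48,-.4,.12)).astype(int);a=p['image'][max(0,c[1]-60):c[1]+60,c[0]-65:c[0]+65];print(n,c)
        im.append(cv2.resize(a,(520,480),interpolation=cv2.INTER_CUBIC)[:, :395])
    else: wim=p; save(p,'w3')
    for k in ['nose','gate_end','bar']:
        print(n,k,[(np.round(r['xy'],1).tolist(),round(r['p'],2)) for r in spot_in(p,k)[:2]], proj(p,{'nose':(.4595,-.4,.158),'gate_end':(.4655,-.3994,.156),'bar':(.4953,-.396,.092)}[k]).round(1))
cv2.imwrite('pics/hook1.png',np.hstack(im)[:,:,::-1])
```

```text
[ 0.38490277 -0.40732515  0.19114895] 0.004085687636744361
ring 5169 3991 centre [ 0.413  -0.4028] top z 0.197 slopes [0.01  0.002]
wrist nose [([512.8, 239.2], 0.86)] [453.5 273.7]
wrist gate_end [([525.8, 282.1], 0.55)] [462.6 272.5]
wrist bar [([511.9, 241.6], 0.91)] [467.  241.1]
ring 404 193 centre [ 0.4178 -0.4027] top z 0.1979 slopes [ 0.009 -0.001]
top [527 304]
top nose [([509.0, 275.5], 0.65)] [536.  317.3]
top gate_end [([535.0, 289.4], 0.46)] [535.1 313.8]
top bar [] [519.9 296.4]
ring 254 95 centre [ 0.4191 -0.4039] top z 0.1974 slopes [0.013 0.005]
scene [215 136]
scene nose [([203.8, 181.1], 0.76), ([437.7, 265.2], 0.33)] [219.9 118.1]
scene gate_end [([207.7, 123.4], 0.54)] [218.3 120.2]
scene bar [([200.3, 177.2], 0.64)] [214.3 150.2]
```

View pics/hook1.png

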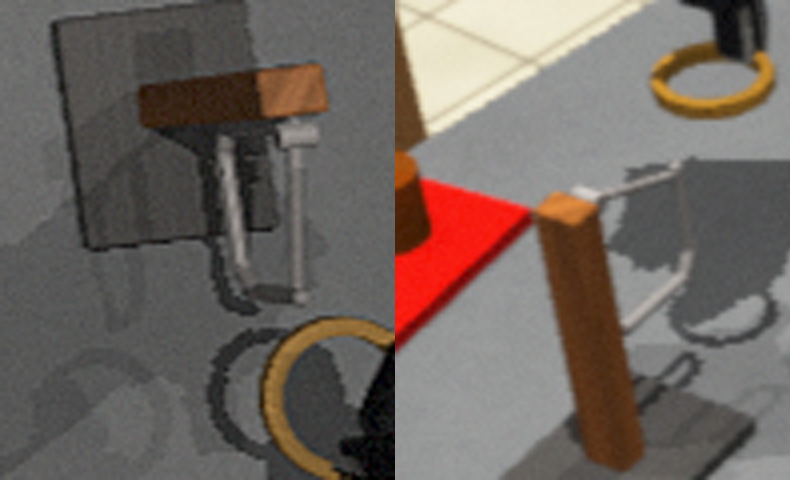

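View pics/w3.png

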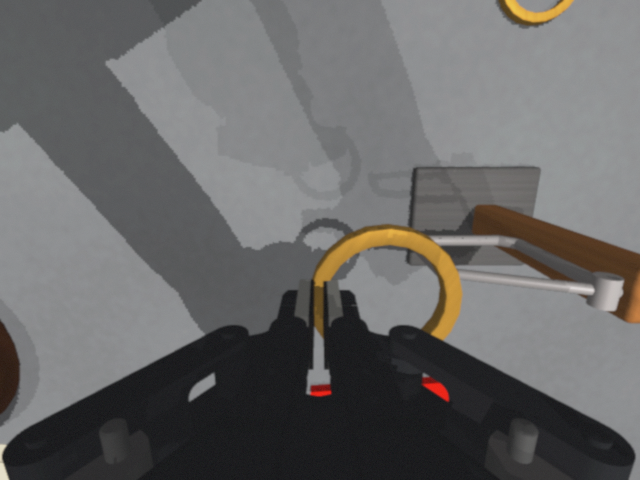

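In the crop, the nose tip is at top px (537,318.3) and scene px (221.2,117.6). The ring is level and the throat is clear. I'll turn these into positions relative to the ring.

Run:
```python
from h import *
for n,t in [('top',(537,318.3)),('scene',(221.2,117.6))]:
    p=capture(n);print(n,onz(p,t,.158).round(4), 'sens',onz(p,(t[0]+1,t[1]),.158)-onz(p,t,.158),onz(p,(t[0],t[1]+1),.158)-onz(p,t,.158))
    Q=cloud(p);w=(np.hypot(Q[...,0]-.459,Q[...,1]+.4)<.03)&(Q[...,2]>.145)&(Q[...,2]<.17)
    print(len(Q[w]),np.median(Q[w],0),Q[w].round(3)[:12].tolist())
    w=(abs(Q[...,0]-.53)<.06)&(abs(Q[...,1]+.39)<.06)&(Q[...,2]>.175)&(Q[...,2]<.2)
    print('post',Q[w].mean(0))
```

```text
top [ 0.4577 -0.4018  0.158 ] sens [ 5.07227869e-06 -1.75613806e-03  0.00000000e+00] [-1.75798774e-03  6.68835394e-05  0.00000000e+00]
78 [ 0.46881249 -0.39788088  0.1604049 ] [[0.488, -0.395, 0.168], [0.488, -0.398, 0.167], [0.487, -0.394, 0.167], [0.487, -0.396, 0.168], [0.487, -0.398, 0.165], [0.485, -0.395, 0.166], [0.485, -0.396, 0.166], [0.485, -0.399, 0.164], [0.483, -0.394, 0.167], [0.483, -0.397, 0.163], [0.483, -0.397, 0.169], [0.481, -0.397, 0.16]]
post [ 0.5419505  -0.38859814  0.18536486]
scene [ 0.4563 -0.3989  0.158 ] sens [-0.00130304  0.00185501  0.        ] [0.00289515 0.00275096 0.        ]
41 [ 0.46411619 -0.39979686  0.15916303] [[0.46, -0.402, 0.163], [0.455, -0.403, 0.16], [0.464, -0.401, 0.163], [0.462, -0.4, 0.162], [0.458, -0.4, 0.16], [0.461, -0.405, 0.157], [0.463, -0.398, 0.161], [0.459, -0.4, 0.158], [0.457, -0.399, 0.157], [0.475, -0.399, 0.165], [0.473, -0.398, 0.164], [0.467, -0.402, 0.159]]
post [ 0.54807696 -0.3883092   0.18413393]
```

Request:
drive_tool(steps=[[-0.002,0.01,0,0,0,0,-1],[-0.002,0.021,0,0,0,0,-1],[-0.002,0.021,0.01,0,0,0,-1],[-0.002,0.021,0.02,0,0,0,-1],[-0.002,0.021,0.026,0,0,0,-1],[-0.002,0.021,0.03,0,0,0,-1],[-0.002,0.021,0.034,0,0,0,-1],[-0.002,0.021,0.034,0,0,0,-1]])

```text
t: 7.2
tcp_pos: [0.4058, -0.4083, 0.1572]
tool_rot: [-2.093, -2.343, 0.001]
contact_force: [-0.3, 0.3, 0.1]
opening: 0.0045
grasp_force: 84.2
```

```bash
cat > hk.py <<'E'
import sys
from h import *
s=sense();print(s['tcp_pos'],s['contact_force'],s['moment'],s['opening'])
im=[]
for n in ['top','scene']:
    p=capture(n);ringplane(p,.09,s['tcp_pos'][:2]+[.031,.0035])
    c=proj(p,(.46,-.4,.12)).astype(int);a=p['image'][max(0,c[1]-40):c[1]+40,c[0]-40:c[0]+40]
    im.append(cv2.resize(a,(400,400),interpolation=cv2.INTER_CUBIC))
    K=[(np.round(r['xy'],1).tolist(),round(r['p'],2)) for r in spot_in(p,'gate_end')[:1]];print(n,c-40)
cv2.imwrite('pics/%s.png'%sys.argv[1],np.hstack(im)[:,:,::-1])
E
python3 hk.py hk2
```

```text
[ 0.40583867 -0.40834999  0.15717664] [-0.28571369  0.32303668  0.13931996] [-0.00967565  0.1120277   0.02938101] 0.004529939066268149
ring 371 156 centre [ 0.4388 -0.4028] top z 0.1632 slopes [0.034 0.012]
top [488 275]
ring 258 86 centre [ 0.4392 -0.4042] top z 0.1629 slopes [ 0.068 -0.013]
scene [182  92]
```

View pics/hk2.png

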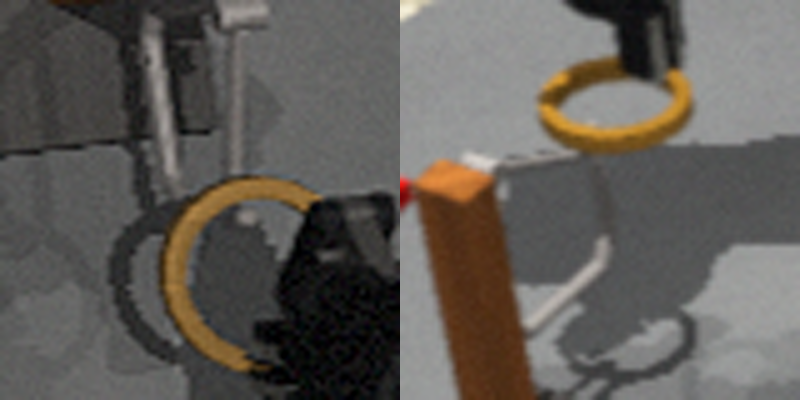

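The nose tip is inside the ring at crop (245,217), with its inner band edge about 6 mm inward, and the gate is starting to be pressed. I'll add 2 mm and press on with a firmer grip.

Request:
drive_tool(steps=[[0,0.002,0,0,0,0,-1],[0,0.002,0.006,0,0,0,-1],[0,0.002,0.012,0,0,0,-1],[0,0.002,0.018,0,0,0,-1],[0,0.002,0.024,0,0,0,-1],[0,0.002,0.03,0,0,0,-1],[0,0.002,0.036,0,0,0,-1],[0,0.002,0.04,0,0,0,-1],[0,0.002,0.04,0,0,0,-1]], squeeze=120)

```text
t: 8.52
tcp_pos: [0.408, -0.4078, 0.1169]
tool_rot: [-2.092, -2.343, -0.0]
contact_force: [-0.4, 0.0, -0.7]
opening: 0.0026
grasp_force: 110.1
```

```bash
python3 hk.py hk3
```

```text
[ 0.40798777 -0.40775971  0.11689207] [-0.41875667  0.0185095  -0.728301  ] [ 0.04855344  0.00862498 -0.01547637] 0.0026492807944937403
ring 328 116 centre [ 0.4407 -0.4025] top z 0.1227 slopes [-0.003 -0.018]
top [488 275]
ring 251 72 centre [ 0.4416 -0.4041] top z 0.123 slopes [0.002 0.015]
scene [182  92]
```

View pics/hk3.png

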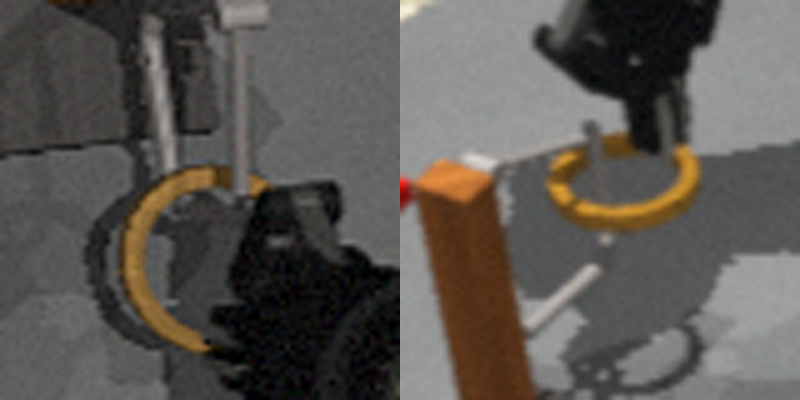

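Request:
drive_tool(steps=[[0,0.006,0.006,0,0,0,-1],[0,0.012,0.01,0,0,0,-1],[0,0.018,0.015,0,0,0,-1],[0,0.018,0.016,0,0,0,-1],[0,0.016,0.016,0,0,0,-0.72],[0,0.015,0.016,0,0,0,-0.72],[0,0.015,0.016,0,0,0,-0.68],[0,0.015,0.0,0,0,0,-0.68],[0,0.015,-0.03,0,0,0,-0.68],[0,0.013,-0.08,0,0,0,-0.68],[0,0.0,-0.12,0,0,0,-0.5],[0,0.0,-0.12,0,0,0,-0.2]])

```text
t: 10.22
tcp_pos: [0.4093, -0.4098, 0.2409]
tool_rot: [2.088, 2.338, -0.002]
contact_force: [1.0, 0.6, 0.4]
opening: 0.034
grasp_force: 0.0
```

```bash
python3 hk.py hk4
python3 - <<'E'
from h import *
print(rings(capture('top')))
to(.51,-.183,.15,.113)
E
```

```text
[ 0.40934317 -0.40978268  0.24089647] [0.97101757 0.55590707 0.35749941] [-0.03561024  0.03126436 -0.00598344] 0.03400938506463022
ring 170 41 centre [ 0.4711 -0.3885] top z 0.0828 slopes [ 0.73  -0.433]
top [488 275]
ring 62 25 centre [ 0.4904 -0.3984] top z 0.0962 slopes [-0.448  0.07 ]
scene [182  92]
[([0.5641, -0.0497], np.float64(0.0309), 270, [338.0, 262.0]), ([0.5487, -0.1825], np.float64(0.0309), 280, [402.0, 270.0])]
to [0.211 0.127 0.086] [-0.001 -0.002  0.   ] from [ 0.4079 -0.4072  0.2357]
```

View pics/hk4.png

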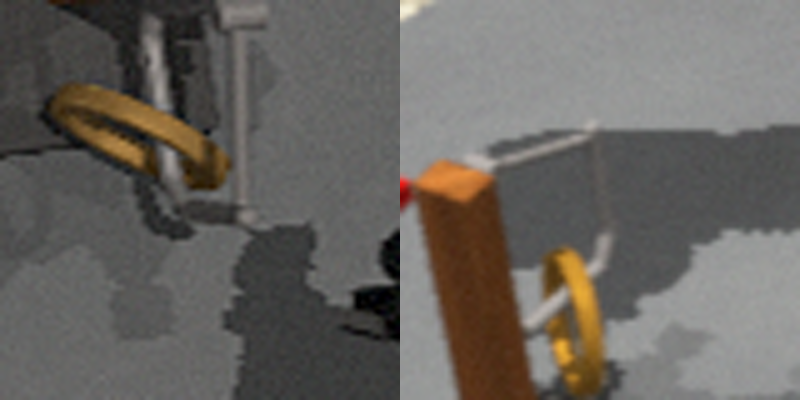

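Request:
drive_tool(steps=[[0.05,0.032,0,0,0,0,-0.1],[0.1,0.064,0,0,0,0,-0.1],[0.15,0.096,0,0,0,0,-0.1],[0.2076,0.132,0.03,0,0,0,-0.1],[0.2076,0.132,0.09,0,0,0,-0.1],[0.2076,0.132,0.15,0,0,0,-0.1],[0.2076,0.132,0.2,0,0,0,-0.1],[0.2076,0.132,0.22,0,0,0,-0.1],[0.2076,0.132,0.232,0,0,0,-0.1],[0.2076,0.132,0.232,0,0,0,-0.1],[0.2076,0.132,0.232,0,0,0,-1],[0.2076,0.132,0.232,0,0,0,-1],[0.2076,0.132,0.232,0,0,0,-1],[0.2076,0.132,0.232,0,0,0,-1],[0.2076,0.132,0.232,0,0,0,-1],[0.2076,0.132,0.2,0,0,0,-1],[0.2076,0.132,0.14,0,0,0,-1],[0.2076,0.132,0.08,0,0,0,-1],[0.2076,0.132,0.03,0,0,0,-1],[0.2076,0.132,0.03,0,0,0,-1]])

```text
t: 12.98
tcp_pos: [0.5184, -0.1882, 0.2121]
tool_rot: [2.086, 2.337, 0.004]
contact_force: [0.1, -0.7, -1.6]
opening: 0.0024
grasp_force: 104.0
```

Run:
```python
from h import *
s=sense();print(s['opening'])
for n in ['wrist','top','scene']: ringplane(capture(n),.15,s['tcp_pos'][:2]+[.031,.0035])
to(.4077,-.4075,.19,.113)
```

```text
0.0024185029912941404
ring 4801 3688 centre [ 0.5465 -0.1839] top z 0.2158 slopes [ 0.012 -0.008]
ring 223 111 centre [ 0.5491 -0.1835] top z 0.2119 slopes [0.016 0.038]
ring 345 137 centre [ 0.549  -0.1828] top z 0.2106 slopes [ 0.    -0.006]
to [-0.2075 -0.1316  0.0163] [-0.001 -0.001 -0.   ] from [ 0.5151 -0.1865  0.2064]
```

Request:
drive_tool(steps=[[-0.05,-0.04,0,0,0,0,-1],[-0.1,-0.08,0,0,0,0,-1],[-0.15,-0.12,0,0,0,0,-1],[-0.195,-0.1316,0.005,0,0,0,-1],[-0.2075,-0.1316,0.016,0,0,0,-1],[-0.2075,-0.1316,0.02,0,0,0,-1],[-0.2075,-0.1316,0.028,0,0,0,-1],[-0.2075,-0.1316,0.036,0,0,0,-1],[-0.2075,-0.1316,0.042,0,0,0,-1],[-0.2075,-0.1316,0.048,0,0,0,-1],[-0.2075,-0.1316,0.054,0,0,0,-1],[-0.2075,-0.1316,0.06,0,0,0,-1],[-0.2075,-0.1316,0.066,0,0,0,-1],[-0.2075,-0.1316,0.072,0,0,0,-1],[-0.2075,-0.1316,0.078,0,0,0,-1],[-0.2075,-0.1316,0.084,0,0,0,-1],[-0.2075,-0.1316,0.0894,0,0,0,-1],[-0.2075,-0.1316,0.0894,0,0,0,-1]], squeeze=120)

```text
t: 15.38
tcp_pos: [0.4083, -0.4076, 0.1173]
tool_rot: [-2.092, -2.343, -0.0]
contact_force: [0.3, -0.1, -0.1]
opening: 0.0023
grasp_force: 104.2
```

```bash
python3 hk.py hk5
```

```text
[ 0.40831664 -0.40755626  0.11733273] [ 0.29844314 -0.06716248 -0.12193318] [0.00406835 0.00261472 0.00238504] 0.0023325003550278747
ring 436 121 centre [ 0.4411 -0.4017] top z 0.1193 slopes [0.037 0.024]
top [488 275]
ring 303 87 centre [ 0.4431 -0.4034] top z 0.1205 slopes [0.018 0.073]
scene [182  92]
```

View pics/hk5.png

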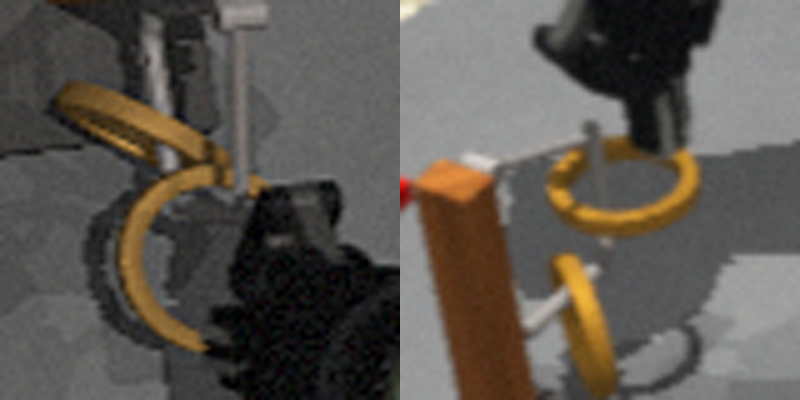

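Request:
drive_tool(steps=[[0,0.0,0.008,0,0,0,-1],[0,0.0,0.016,0,0,0,-1],[0,0.006,0.0165,0,0,0,-1],[0,0.012,0.0165,0,0,0,-1],[0,0.019,0.0165,0,0,0,-1],[0,0.019,0.0165,0,0,0,-1],[0,0.016,0.0165,0,0,0,-0.72],[0,0.015,0.0165,0,0,0,-0.72],[0,0.015,0.0165,0,0,0,-0.68],[0,0.015,0.0,0,0,0,-0.68],[0,0.015,-0.03,0,0,0,-0.68],[0,0.013,-0.08,0,0,0,-0.68],[0,0.0,-0.12,0,0,0,-0.5],[0,0.0,-0.12,0,0,0,-0.2]])

```text
t: 17.32
tcp_pos: [0.41, -0.4098, 0.2422]
tool_rot: [2.088, 2.337, -0.002]
contact_force: [-0.6, -0.6, -1.5]
opening: 0.0342
grasp_force: 0.0
```

```bash
python3 hk.py hk6
python3 - <<'E'
from h import *
print(rings(capture('top')))
# brass near the hook, in hook frame (scene/top clouds)
for n in ['top','scene']:
    p=capture(n);W=cloud(p);hsv=cv2.cvtColor(p['image'],cv2.COLOR_RGB2HSV)
    m=(hsv[...,1]>110)&(hsv[...,0]>12)&(hsv[...,0]<30)&(np.hypot(W[...,0]-.49,W[...,1]+.397)<.06)&(W[...,2]>.085)&(W[...,2]<.11)
    d=W[m]-[.492,-.397,0];print(n,np.sort((d[:,0]*.9936+d[:,1]*.113)*1000).round()[::4])
to(.5305,-.0535,.003,.113)
E
```

```text
[ 0.40999127 -0.40982339  0.2421999 ] [-0.57552753 -0.63249827 -1.51240541] [ 0.03235077 -0.01056326 -0.03603829] 0.034168973406684594
ring 299 79 centre [ 0.4838 -0.3936] top z 0.0964 slopes [ 0.044 -0.18 ]
top [488 275]
ring 121 41 centre [ 0.4846 -0.3935] top z 0.0973 slopes [ 0.05  -0.214]
scene [182  92]
[([0.5641, -0.0498], np.float64(0.0309), 275, [338.0, 263.0])]
top [-25. -22. -21. -21. -20. -20. -19. -19. -18. -18. -17. -17. -17. -17.
 -16. -16. -16. -15. -15. -15. -15. -14. -14. -14. -14. -13. -13. -13.
 -12. -11. -11. -10. -10.  -9.  -9.  -6.  -5.  -4.  -3.  -2.  -2.  -1.
  -1.  -0.   0.   1.   1.   2.   2.   2.   2.   3.   3.   3.   4.   4.
   4.   5.   5.   5.   6.   6.   6.   7.   7.   7.   8.   8.   9.   9.
  10.  10.  11.  12.  48.  50.  53.  55.]
scene [-30. -22. -19. -18. -18. -17. -16. -16. -15. -15. -14. -14. -13. -12.
 -12. -12. -11. -11. -11. -10.  -9.  -7.  -7.  -3.  -1.   1.   2.   3.
   4.   4.   5.   5.   6.   6.   7.   7.   7.   8.   9.   9.  10.  10.
  11.  11.  13.  52.  54.]
to [0.3372 0.1617 0.2341] [-0.001 -0.002  0.   ] from [ 0.4083 -0.4072  0.2366]
```

View pics/hk6.png

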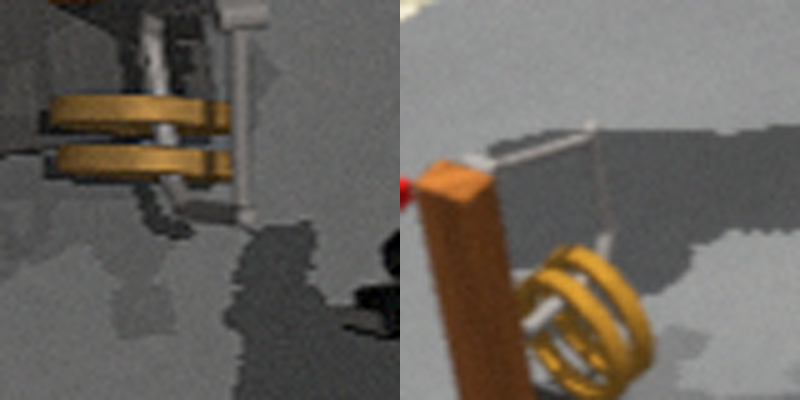

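Request:
drive_tool(steps=[[0.055,0.027,0,0,0,0,-0.1],[0.11,0.054,0,0,0,0,-0.1],[0.165,0.081,0,0,0,0,-0.1],[0.22,0.108,0,0,0,0,-0.1],[0.275,0.135,0,0,0,0,-0.1],[0.3372,0.162,0.03,0,0,0,-0.1],[0.3372,0.162,0.09,0,0,0,-0.1],[0.3372,0.162,0.15,0,0,0,-0.1],[0.3372,0.162,0.2,0,0,0,-0.1],[0.3372,0.162,0.225,0,0,0,-0.1],[0.3372,0.162,0.233,0,0,0,-0.1],[0.3372,0.162,0.233,0,0,0,-0.1],[0.3372,0.162,0.233,0,0,0,-1],[0.3372,0.162,0.233,0,0,0,-1],[0.3372,0.162,0.233,0,0,0,-1],[0.3372,0.162,0.233,0,0,0,-1],[0.3372,0.162,0.233,0,0,0,-1],[0.3372,0.162,0.18,0,0,0,-1],[0.3372,0.162,0.12,0,0,0,-1],[0.3372,0.162,0.06,0,0,0,-1]])

```text
t: 20.18
tcp_pos: [0.5311, -0.0545, 0.1801]
tool_rot: [2.092, 2.343, 0.0]
contact_force: [1.9, -0.6, -1.0]
opening: 0.0024
grasp_force: 106.5
```

Request:
drive_tool(steps=[[0,0,-0.03,0,0,0,-1],[0,0,-0.03,0,0,0,-1],[0,0,-0.03,0,0,0,-1]])

```text
t: 20.55
tcp_pos: [0.5306, -0.0544, 0.207]
tool_rot: [-2.092, -2.342, 0.001]
contact_force: [-0.2, 0.3, -0.9]
opening: 0.0026
grasp_force: 106.4
```

Run:
```python
from h import *
s=sense();print(s['opening'],s['grasp_force'])
for n in ['wrist','top','scene']: ringplane(capture(n),.12,s['tcp_pos'][:2]+[.031,.0035])
to(.4077,-.4075,.117,.113)
```

```text
0.002594733628593005 106.41677608917234
ring 5030 3840 centre [ 0.5588 -0.0496] top z 0.2108 slopes [0.007 0.004]
ring 51 4 centre [ 0.6625 -0.077 ] top z 0.561 slopes [-0.839  0.275]
ring 431 165 centre [ 0.5634 -0.0503] top z 0.2092 slopes [-0.005  0.004]
to [-0.3372 -0.1613  0.0893] [-0.003 -0.001 -0.   ] from [ 0.5303 -0.0543  0.2062]
```

Request:
drive_tool(steps=[[-0.055,-0.03,0,0,0,0,-1],[-0.11,-0.06,0,0,0,0,-1],[-0.165,-0.09,0,0,0,0,-1],[-0.22,-0.12,0,0,0,0,-1],[-0.27,-0.15,0,0,0,0,-1],[-0.32,-0.1615,0,0,0,0,-1],[-0.3372,-0.1615,0.01,0,0,0,-1],[-0.3372,-0.1615,0.02,0,0,0,-1],[-0.3372,-0.1615,0.028,0,0,0,-1],[-0.3372,-0.1615,0.036,0,0,0,-1],[-0.3372,-0.1615,0.042,0,0,0,-1],[-0.3372,-0.1615,0.048,0,0,0,-1],[-0.3372,-0.1615,0.054,0,0,0,-1],[-0.3372,-0.1615,0.06,0,0,0,-1],[-0.3372,-0.1615,0.066,0,0,0,-1],[-0.3372,-0.1615,0.072,0,0,0,-1],[-0.3372,-0.1615,0.078,0,0,0,-1],[-0.3372,-0.1615,0.084,0,0,0,-1],[-0.3372,-0.1615,0.0893,0,0,0,-1],[-0.3372,-0.1615,0.0893,0,0,0,-1]], squeeze=120)

```text
t: 23.2
tcp_pos: [0.4088, -0.4075, 0.118]
tool_rot: [-2.092, -2.343, -0.001]
contact_force: [0.3, -0.4, -0.8]
opening: 0.0026
grasp_force: 106.7
```

```bash
python3 hk.py hk7
```

```text
[ 0.40883629 -0.40745293  0.11803228] [ 0.28294095 -0.38880848 -0.81585577] [-0.00447339  0.00327421 -0.00232803] 0.002558631949973799
ring 519 119 centre [ 0.442  -0.4023] top z 0.1212 slopes [-0.005  0.012]
top [488 275]
ring 368 86 centre [ 0.4428 -0.4035] top z 0.1208 slopes [0.019 0.022]
scene [182  92]
```

Back by 4 mm, then lower while watching the force.

Request:
drive_tool(steps=[[0,-0.004,0,0,0,0,-1],[0,-0.004,0.006,0,0,0,-1],[0,-0.004,0.01,0,0,0,-1],[0,-0.004,0.014,0,0,0,-1],[0,-0.004,0.017,0,0,0,-1],[0,-0.004,0.017,0,0,0,-1]])

```text
t: 24.15
tcp_pos: [0.4049, -0.4081, 0.1014]
tool_rot: [-2.092, -2.343, -0.0]
contact_force: [-1.1, -0.3, 0.6]
opening: 0.0023
grasp_force: 107.9
```

```bash
python3 hk.py hk7
```

```text
[ 0.40488302 -0.40810199  0.10137818] [-1.13464118 -0.28909246  0.55665659] [0.1145936  0.09440581 0.06715342] 0.0022577047634358017
ring 476 121 centre [ 0.4467 -0.4081] top z 0.0985 slopes [-0.069  0.206]
top [488 275]
ring 339 79 centre [ 0.4391 -0.4041] top z 0.1061 slopes [0.062 0.002]
scene [182  92]
```

View pics/hk7.png

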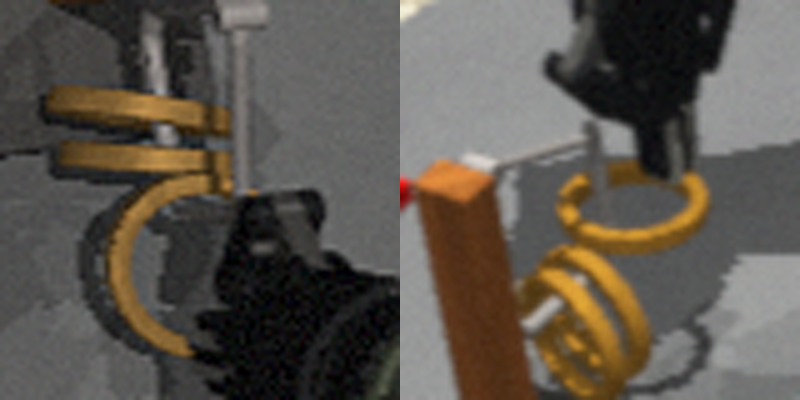

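Ring 3 is beside ring 2, behind it on the bar. I'll push the stack along and release.

Request:
drive_tool(steps=[[0,0.006,-0.0005,0,0,0,-1],[0,0.012,-0.0005,0,0,0,-1],[0,0.018,-0.0005,0,0,0,-1],[0,0.023,-0.0005,0,0,0,-1],[0,0.023,-0.0005,0,0,0,-1],[0,0.02,-0.0005,0,0,0,-0.72],[0,0.019,-0.0005,0,0,0,-0.72],[0,0.019,-0.0005,0,0,0,-0.68],[0,0.019,-0.017,0,0,0,-0.68],[0,0.019,-0.047,0,0,0,-0.68],[0,0.017,-0.097,0,0,0,-0.68],[0,0.0,-0.13,0,0,0,-0.5],[0,0.0,-0.14,0,0,0,-0.2],[0,0.0,-0.14,0,0,0,-0.2]])

```text
t: 26.1
tcp_pos: [0.4056, -0.4083, 0.2415]
tool_rot: [2.092, 2.343, 0.0]
contact_force: [1.2, -0.3, 0.2]
opening: 0.0341
grasp_force: 0.0
```

```bash
python3 hk.py hk8
python3 - <<'E'
from h import *
p=capture('top');print(rings(p))
for n in ['top','scene']:
    p=capture(n);W=cloud(p);hsv=cv2.cvtColor(p['image'],cv2.COLOR_RGB2HSV)
    m=(hsv[...,1]>110)&(hsv[...,0]>12)&(hsv[...,0]<30)&(np.hypot(W[...,0]-.49,W[...,1]+.397)<.06)&(W[...,2]>.085)&(W[...,2]<.11)
    d=W[m]-[.492,-.397,0];print(n,np.histogram((d[:,0]*.9936+d[:,1]*.113)*1000,np.arange(-40,44,4)))
p=capture('top');P=cloud(p)
r=cut_out(p,'rake_grip')[0]['region'];X=P[r]
t=X[(X[:,2]>.088)&(X[:,2]<.105)];print('grip top',len(t),t.mean(0),cv2.minAreaRect((t[:,:2]*1000).astype(np.float32)))
q=capture('scene');Q=cloud(q);r=cut_out(q,'rake_grip')[0]['region'];X=Q[r];t=X[(X[:,2]>.09)&(X[:,2]<.105)];print('grip top scene',len(t),t.mean(0),cv2.minAreaRect((t[:,:2]*1000).astype(np.float32)))
a=q['image'];c=proj(q,(.55,-.15,.05)).astype(int)
M=cut_out(p,'mat')[0]['region'];X=P[M];X=X[X[:,2]<.01];print('mat',cv2.minAreaRect((X[:,:2]*1000).astype(np.float32)))
m=(P[...,2]>.037)&(P[...,2]<.06)&(abs(P[...,0]-.5)<.12)&(abs(P[...,1]-.22)<.13)
n,l,st,ce=cv2.connectedComponentsWithStats(m.astype(np.uint8))
for i in range(1,n):
    if st[i,4]>8: print('off',st[i,4],P[l==i].mean(0).round(4))
to(.675,-.083,.2,.113)
E
```

```text
[ 0.40561886 -0.40828881  0.24149021] [ 1.22690546 -0.31649781  0.22229684] [ 0.01779183 -0.01360486 -0.03479997] 0.034128011279909415
ring 380 97 centre [ 0.48   -0.3999] top z 0.097 slopes [0.13  0.084]
top [488 275]
ring 131 44 centre [ 0.4817 -0.4027] top z 0.097 slopes [-0.048  0.132]
scene [182  92]
[]
top (array([ 0,  0,  0,  0, 30, 62, 60, 56, 61, 43, 41, 59, 39,  7,  0,  0,  0,
        0,  0,  0]), array([-40, -36, -32, -28, -24, -20, -16, -12,  -8,  -4,   0,   4,   8,
        12,  16,  20,  24,  28,  32,  36,  40]))
scene (array([ 0,  0,  1,  2,  9, 25, 22, 22, 24, 34, 17, 30, 38, 11,  0,  0,  0,
        0,  0,  1]), array([-40, -36, -32, -28, -24, -20, -16, -12,  -8,  -4,   0,   4,   8,
        12,  16,  20,  24,  28,  32,  36,  40]))
grip top 237 [ 0.67860236 -0.08552939  0.09436841] ((678.414306640625, -86.06572723388672), (43.75764846801758, 21.71196746826172), 0.04139792174100876)
grip top scene 186 [ 0.67872218 -0.08526691  0.0940651 ] ((678.9263305664062, -86.84095001220703), (46.84918975830078, 22.717348098754883), 9.31356430053711)
mat ((680.3154907226562, -77.18329620361328), (120.72968292236328, 159.23849487304688), 0.11915035545825958)
off 102 [0.5534 0.2561 0.0435]
off 99 [0.5577 0.1978 0.0436]
off 89 [0.518  0.1715 0.0438]
off 91 [0.4951 0.2446 0.0433]
off 100 [0.4651 0.1733 0.0437]
to [0.2927 0.305  0.0415] [-0. -0.  0.] from [ 0.405  -0.4082  0.2414]
```

View pics/hk8.png

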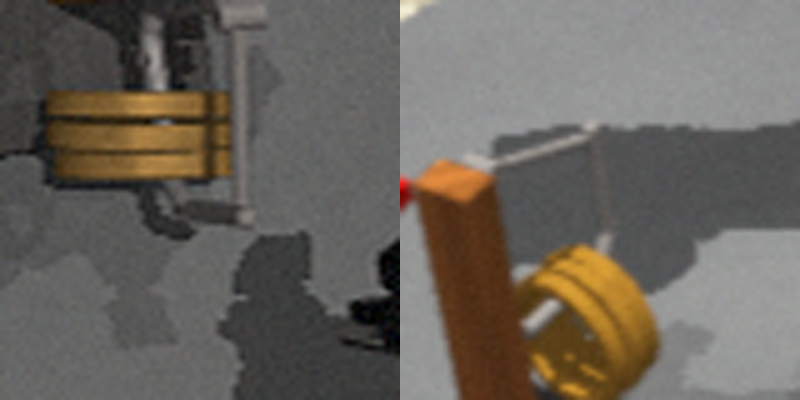

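All three bangles hang and the gate is shut. Next is the sweeper.

Request:
drive_tool(steps=[[0.04,0.04,0,0,0,-0.17,0],[0.08,0.08,0,0,0,-0.34,0.2],[0.12,0.12,0,0,0,-0.51,0.4],[0.16,0.165,0,0,0,-0.68,0.4],[0.2,0.21,0,0,0,-0.85,0.4],[0.24,0.25,0,0,0,-1.02,0.4],[0.27,0.28,0,0,0,-1.19,0.4],[0.2894,0.3064,0,0,0,-1.36,0.4],[0.2894,0.3064,0,0,0,-1.492,0.4],[0.2894,0.3064,0.02,0,0,-1.492,0.4],[0.2894,0.3064,0.05,0,0,-1.492,0.4],[0.2894,0.3064,0.08,0,0,-1.492,0.4],[0.2894,0.3064,0.08,0,0,-1.492,0.4]])

```text
t: 28.32
tcp_pos: [0.6748, -0.0857, 0.1589]
tool_rot: [0.054, -3.136, -0.002]
contact_force: [0.2, 0.6, 0.5]
opening: 0.06
grasp_force: 0.0
```

Run:
```python
from h import *
s=sense();print(s['q'].round(2))
w=capture('wrist');W=cloud(w)
for r in cut_out(w,'rake_grip')[:1]:
    X=W[r['region']];print(r['p'],len(X))
    for lo,hi in [(.085,.105),(.02,.04)]:
        t=X[(X[:,2]>lo)&(X[:,2]<hi)]
        if len(t)>20: print(len(t),t.mean(0).round(4),cv2.minAreaRect((t[:,:2]*1000).astype(np.float32)))
to(.6767,-.086,.054,1.605)
```

```text
[-0.23  0.62  0.09  1.05  0.   -0.27]
0.97 4414
2053 [ 0.6724 -0.0868  0.0944] ((674.2008666992188, -86.8058853149414), (43.30550003051758, 21.660512924194336), 3.7348592281341553)
1782 [ 0.6618 -0.0753  0.0305] ((673.4140014648438, -68.84371948242188), (120.03275299072266, 47.9547004699707), 4.126351833343506)
to [0.0004 0.0003 0.1083] [-0.  0. -0.] from [ 0.6771 -0.0862  0.1623]
```

Request:
drive_tool(steps=[[0,0,0.04,0,0,-0.034,0.4],[0,0,0.08,0,0,-0.034,0.4],[0,0,0.105,0,0,-0.034,0.4],[0,0,0.108,0,0,-0.034,0.4],[0,0,0.108,0,0,-0.034,-1],[0,0,0.108,0,0,-0.034,-1],[0,0,0.108,0,0,-0.034,-1],[0,0,0.108,0,0,-0.034,-1],[0,0,0.108,0,0,-0.034,-1],[0,0,0.07,0,0,-0.034,-1],[0,0,0.02,0,0,-0.034,-1],[0,0,0.02,0,0,-0.034,-1],[0,0,0.02,0,0,-0.034,-1]], squeeze=110)

```text
t: 30.05
tcp_pos: [0.6764, -0.086, 0.1414]
tool_rot: [0.107, -3.139, -0.0]
contact_force: [0.4, -0.3, -2.1]
opening: 0.021
grasp_force: 107.8
```

Run:
```python
from h import *
s=sense();print(s['tcp_pos'],s['tool_rot'],s['opening'],s['grasp_force'])
for n in ['top','scene']:
    p=capture(n);P=cloud(p)
    X=P[cut_out(p,'rake_grip')[0]['region']];print(n,X[:,2].max())
    zt=s['tcp_pos'][2]+.038
    t=X[abs(X[:,2]-zt)<.01];print('gripz',len(t),t.mean(0).round(4))
    zb=s['tcp_pos'][2]-.025
    t=X[(abs(X[:,2]-zb)<.008)]
    if len(t)>20: print('blade top',np.median(t,0).round(4),cv2.minAreaRect((t[:,:2]*1000).astype(np.float32)))
# board frame: yaw from corners
C=np.array([[.6178,.0903],[.4216,.0659],[.3835,.375],[.5831,.4011]]);c0=C.mean(0)
v=(C[0]+C[3]-C[1]-C[2])/2;u=(C[2]+C[3]-C[0]-C[1])/2
print('yaw',np.arctan2(v[1],v[0]),np.arctan2(-u[0],u[1]),np.linalg.norm(v),np.linalg.norm(u))
yaw=(np.arctan2(v[1],v[0])+np.arctan2(-u[0],u[1]))/2;ex=np.array([np.cos(yaw),np.sin(yaw)]);ey=np.array([-ex[1],ex[0]])
o=c0-ey*.052;print('board',o,yaw)
for q in [(.5534,.2561),(.5577,.1978),(.518,.1715),(.4951,.2446),(.4651,.1733)]:
    d=np.array(q)-o;print((d@ex).round(3),(d@ey).round(3))
```

```text
[ 0.67642789 -0.08603513  0.14136194] [ 1.07168075e-01 -3.13943227e+00 -1.03302082e-04] 0.020986470885688946 107.80876994132996Traceback (most recent call last):
  File "<stdin>", line 5, in <module>
IndexError: list index out of range
```

Run:
```python
from h import *
q=capture('scene');Q=cloud(q);s=sense()
w=(np.hypot(Q[...,0]-.677,Q[...,1]+.085)<.07)&(Q[...,2]>.06)&(Q[...,2]<.13)
print('low z pts',np.percentile(Q[w][:,2],[1,5,20,50]).round(3))
C=np.array([[.6178,.0903],[.4216,.0659],[.3835,.375],[.5831,.4011]]);c0=C.mean(0)
v=(C[0]+C[3]-C[1]-C[2])/2;u=(C[2]+C[3]-C[0]-C[1])/2
print('yaw',np.arctan2(v[1],v[0]),np.arctan2(-u[0],u[1]),np.linalg.norm(v),np.linalg.norm(u))
yaw=(np.arctan2(v[1],v[0])+np.arctan2(-u[0],u[1]))/2;ex=np.array([np.cos(yaw),np.sin(yaw)]);ey=np.array([-ex[1],ex[0]])
o=c0-ey*.052;print('board',o,yaw)
for q in [(.5534,.2561),(.5577,.1978),(.518,.1715),(.4951,.2446),(.4651,.1733)]:
    d=np.array(q)-o;print((d@ex).round(3),(d@ey).round(3))
X=o-.070*ey;print('start at',X); to(*(o-.07*ey),.145,np.pi/2+yaw);print('end',o+.105*ey)
```

```text
low z pts [0.087 0.09  0.096 0.108]
yaw 0.126904026919536 0.11690282725493664 0.19950431699589855 0.3120800578377286
board [0.50782329 0.18146089] 0.12190342708723632
0.054 0.069
0.051 0.01
0.009 -0.011
-0.005 0.064
-0.043 -0.003
start at [0.51633541 0.11198037]
to [ 0.1453  0.2082 -0.0046] [ 0.001 -0.003 -0.054] from [ 0.6755 -0.0858  0.1397]
end [0.49505511 0.28568169]
```

Request:
drive_tool(steps=[[0.03,0.05,-0.005,0,0,-0.015,-1],[0.055,0.1,-0.005,0,0,-0.03,-1],[0.085,0.15,-0.005,0,0,-0.054,-1],[0.1131,0.205,0,0,0,-0.054,-1],[0.1131,0.205,0.03,0,0,-0.054,-1],[0.1131,0.205,0.04,0,0,-0.054,-1],[0.1131,0.205,0.04,0,0,-0.054,-1]])

```text
t: 31.08
tcp_pos: [0.5493, 0.1101, 0.1004]
tool_rot: [0.19, -3.133, 0.0]
contact_force: [-0.6, 1.1, -0.7]
opening: 0.0215
grasp_force: 108.3
```

Run:
```python
from h import *
s=sense();print(s['opening'],s['grasp_force'])
w=capture('wrist');save(w,'w9');W=cloud(w)
# board frame analysis of rake pts
o=np.array([.5078,.1815]);a=.122;ex=np.array([np.cos(a),np.sin(a)]);ey=np.array([-ex[1],ex[0]])
for n in ['top','scene']:
    p=capture(n);P=cloud(p);d=P[...,:2]-o;bx=d@ex;by=d@ey
    m=(bx>-.05)&(bx<.11)&(by<-.015)&(by>-.1)&(P[...,2]>.055)&(P[...,2]<.085)
    X=np.c_[bx[m],by[m],P[m][:,2]]
    if len(X): print(n,len(X),np.percentile(X,[2,50,98],axis=0).round(4).tolist())
to(.5487,.1110,.0835,np.pi/2+.122)
```

```text
0.021493606185340096 108.25734257698059
top 226 [[-0.0256, -0.0822, 0.0591], [-0.0088, -0.0762, 0.0769], [0.0916, -0.0496, 0.082]]
scene 611 [[-0.0234, -0.0823, 0.0555], [0.0704, -0.0669, 0.0706], [0.0944, -0.036, 0.0826]]
to [0.0021 0.0013 0.0186] [-0.     0.001 -0.001] from [0.551  0.11   0.1021]
```

View pics/w9.png

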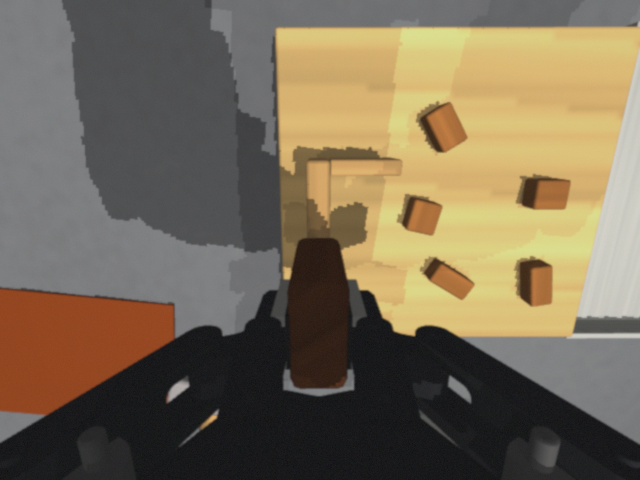

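The four right-hand blocks lie inside the U's lane. The block at (443,127) stays outside for pass 2. I'll lower and sweep.

Request:
drive_tool(steps=[[0.001,0,0.01,0,0,0,-1],[0.001,0,0.018,0,0,0,-1],[0.001,0,0.018,0,0,0,-1],[0.001,0.012,0.018,0,0,0,-1],[0.001,0.024,0.018,0,0,0,-1],[0.001,0.036,0.018,0,0,0,-1],[0.001,0.048,0.018,0,0,0,-1],[0.001,0.06,0.018,0,0,0,-1],[0.001,0.072,0.018,0,0,0,-1],[0.001,0.084,0.018,0,0,0,-1],[0.001,0.096,0.018,0,0,0,-1],[0.001,0.108,0.018,0,0,0,-1],[0.001,0.12,0.018,0,0,0,-1],[0.001,0.132,0.018,0,0,0,-1],[0.001,0.144,0.018,0,0,0,-1],[0.001,0.156,0.018,0,0,0,-1],[0.001,0.168,0.018,0,0,0,-1],[0.001,0.178,0.018,0,0,0,-1],[0.001,0.186,0.018,0,0,0,-1],[0.001,0.186,0.018,0,0,0,-1]])

```text
t: 33.72
tcp_pos: [0.5262, 0.2958, 0.0835]
tool_rot: [-0.193, 3.136, 0.0]
contact_force: [0.1, 0.3, -0.9]
opening: 0.021
grasp_force: 108.1
```

```bash
cat > off.py <<'E'
from h import *
s=sense();print(s['tcp_pos'],s['tool_rot'],s['contact_force'],s['opening'],s['grasp_force'])
o=np.array([.5078,.1815]);a=.122;ex=np.array([np.cos(a),np.sin(a)]);ey=np.array([-ex[1],ex[0]])
d=s['tcp_pos'][:2]-o;print('tcp in board',d@ex,d@ey)
for n in ['top','scene','wrist']:
    p=capture(n);P=cloud(p);hsv=cv2.cvtColor(p['image'],cv2.COLOR_RGB2HSV);d=P[...,:2]-o;bx=d@ex;by=d@ey
    m=(abs(bx)<.11)&(abs(by-.05)<.17)&(P[...,2]<.06)&(P[...,2]>.008)&(hsv[...,1]>130)&(hsv[...,2]>60)&((hsv[...,0]<13)|(hsv[...,0]>170))
    k,l,st,ce=cv2.connectedComponentsWithStats(m.astype(np.uint8))
    for i in range(1,k):
        if st[i,4]>15: print(n,st[i,4],'board xy',bx[l==i].mean().round(3),by[l==i].mean().round(3),'z',np.percentile(P[l==i][:,2],90).round(3))
E
python3 off.py
```

```text
[0.52619078 0.29579046 0.08353332] [-1.93207978e-01  3.13560757e+00  1.66739864e-04] [ 0.12232865  0.33977419 -0.89845912] 0.02099343681505164 108.08616399765015
tcp in board 0.03216296320415937 0.11120285376605232
top 32 board xy -0.013 0.146 z 0.02
top 44 board xy -0.043 -0.003 z 0.045
```

Request:
drive_tool(steps=[[0,0,-0.05,0,0,0,-1],[0.02,-0.05,-0.05,0,0,0,-1],[0.04,-0.1,-0.05,0,0,0,-1],[0.072,-0.15,-0.05,0,0,0,-1],[0.072,-0.186,-0.05,0,0,0,-1],[0.072,-0.186,-0.03,0,0,0,-1],[0.072,-0.186,0.0,0,0,0,-1],[0.072,-0.186,0.0,0,0,0,-1],[0.072,-0.17,0,0,0,0,-1],[0.072,-0.153,0,0,0,0,-1],[0.072,-0.136,0,0,0,0,-1],[0.072,-0.119,0,0,0,0,-1],[0.072,-0.102,0,0,0,0,-1],[0.072,-0.085,0,0,0,0,-1],[0.072,-0.068,0,0,0,0,-1],[0.072,-0.051,0,0,0,0,-1],[0.072,-0.034,0,0,0,0,-1],[0.072,-0.017,0,0,0,0,-1],[0.072,-0.002,0,0,0,0,-1],[0.072,-0.002,0,0,0,0,-1]])

```text
t: 36.38
tcp_pos: [0.455, 0.2855, 0.0835]
tool_rot: [-0.194, 3.135, 0.0]
contact_force: [-1.0, -0.3, -1.4]
opening: 0.0209
grasp_force: 108.3
```

Request:
drive_tool(steps=[[0,0,-0.06,0,0,0,-1],[0,-0.06,-0.06,0,0,0,-1],[0,-0.12,-0.06,0,0,0,-1],[0,-0.18,-0.06,0,0,0,-1],[0,-0.2,-0.06,0,0,0,-1]])

```text
t: 37.0
tcp_pos: [0.4796, 0.0825, 0.1437]
tool_rot: [-0.184, 3.136, -0.002]
contact_force: [0.6, 1.4, -0.5]
opening: 0.0205
grasp_force: 108.2
```

```bash
python3 off.py
python3 - <<'E'
from h import *
to(.679,-.079,.054,1.6)
E
```

```text
[0.47956888 0.08245161 0.14374387] [-1.84416689e-01  3.13605215e+00 -1.53233803e-03] [ 0.57831155  1.41608927 -0.52166287] 0.020502676776389527 108.24979305267334
tcp in board -0.040075238218073655 -0.09487652396947979
top 82 board xy 0.063 0.127 z 0.02
top 20 board xy 0.01 0.14 z 0.021
top 19 board xy -0.01 0.147 z 0.021
to [-0.1787 -0.1862  0.0896] [ 0.   -0.    0.09] from [0.4795 0.0847 0.1436]
```

```bash
cat > off2.py <<'E'
from h import *
o=np.array([.5078,.1815]);a=.122;ex=np.array([np.cos(a),np.sin(a)]);ey=np.array([-ex[1],ex[0]])
p=capture('top');P=cloud(p);hsv=cv2.cvtColor(p['image'],cv2.COLOR_RGB2HSV);d=P[...,:2]-o;bx=d@ex;by=d@ey
for nm,m in [('tray',(abs(bx)<.096)&(by>.108)&(by<.2)&(hsv[...,1]>70)),('board',(abs(bx)<.1)&(abs(by)<.1)&(P[...,2]>.036)&(P[...,2]<.06))]:
    k,l,st,ce=cv2.connectedComponentsWithStats(m.astype(np.uint8))
    for i in range(1,k):
        if st[i,4]>8: print(nm,st[i,4],bx[l==i].mean().round(3),by[l==i].mean().round(3),'z',P[l==i][:,2].max().round(3),ce[i].round())
print([(np.round(r['xy']).tolist(),round(r['p'],2)) for r in spot_in(p,'offcut0_c')])
E
python3 off2.py
```

```text
tray 195 0.062 0.127 z 0.031 [164. 267.]
tray 48 0.007 0.145 z 0.024 [157. 294.]
tray 37 -0.014 0.152 z 0.022 [155. 305.]
[]
```

Run:
```python
from h import *
p=capture('top');P=cloud(p);hsv=cv2.cvtColor(p['image'],cv2.COLOR_RGB2HSV)
for r in range(254,316):
    print(r,''.join('#' if (hsv[r,c,1]>110 and hsv[r,c,2]>90) else ('+' if hsv[r,c,1]>70 else '.') for c in range(145,172)),' ',' '.join('%2d'%min(99,P[r,c,2]*1000) for c in range(148,172)))
```

```text
254 .........................++    0  2  4  8  5  5  2  7  1  1  3  3  2  3  2  1  6  3  3  1  2 28 30 28
255 .........................++    3  3  5  6  5  4  7  7  4  6  3  0  1  8  0  4  4  6  5  4  4  3 31 31
256 .........................++    6  4  8  4  9  0  2  2  3  1  4  2  4  6  8  3  5  5  4  5  6  6 31 32
257 ..........................+    2  4  5  6  1  6  7  6  2  6  4  2  1  3  1  5  3  3  2  4  4  0 32 29
258 ......................##.++   -1  4  5  1  1  7  4  3  5  2  6  6  1  1  2  3  7 17 19 16 16  7 33 31
259 ..................+#####+++    0  2  2  5  5  4  0  3  4  2  8  0  5  4 18 16 18 19 17 17 19 10 30 28
260 ..................######+++    5  5  2  8  3  0  2  3  3  3  3  6  4  3 19 22 11 20 17 18 16 12 32 29
261 ..................#######.+    3  5  6  5  5  4  4  5  3  3  4  1  2  3 18 15 12 19 18 18 23 11 28 30
262 ..................########+    3  2  3  4  6  1  0  0  4  6  4  9  4  6  6 17 19 16 16 17 16 16 33 28
263 ................+.#######++    2  3  6  4  5  5  4  3  4  4  6 21 19 15 10 20 17 19 17 99 15 14 29 31
264 ............#####++#######+    7  3 
[... 4771 characters left out ...]
3  2  2 14 20 99 99 99 99 99 99 99 99 99 99 99 99 99 99 99 99 99
310 ...........................    3  3  2  2  3  1  4 99 99 99 99 99 99 99 99 99 99 99 99 99 99 99 99 99
311 ...........................   -1  0  4  2  4  5  3 99 99 99 99 99 99 99 99 99 99 99 99 99 99 99 99 99
312 ...........................    5  6  4  7  0  5  5 99 99 99 99 99 99 99 99 99 99 99 99 99 99 99 99 99
313 ...........................    2  4  2  6  4  6  5 99 99 99 99 99 99 99 99 99 99 99 99 99 99 99 99 99
314 ...........................    8 10  5  0  8 -1  3 99 99 99 99 99 99 99 99 99 99 99 99 99 99 99 99 99
315 ...........................    2  4  0  1  4  1  2 99 99 99 99 99 99 99 99 99 99 99 99 99 99 99 99 99
```

Request:
drive_tool(steps=[[-0.045,-0.045,0,0,0,0.03,-1],[-0.09,-0.09,0,0,0,0.06,-1],[-0.135,-0.14,0,0,0,0.09,-1],[-0.1787,-0.1862,0,0,0,0.09,-1],[-0.1787,-0.1862,0.03,0,0,0.09,-1],[-0.1787,-0.1862,0.06,0,0,0.09,-1],[-0.1787,-0.1862,0.078,0,0,0.09,-1],[-0.1787,-0.1862,0.085,0,0,0.09,-1],[-0.1787,-0.1862,0.0885,0,0,0.09,-1],[-0.1787,-0.1862,0.0885,0,0,0.09,-1],[-0.1787,-0.1862,0.0885,0,0,0.09,-0.3],[-0.1787,-0.1862,0.0885,0,0,0.09,0.2],[-0.1787,-0.1862,0.0885,0,0,0.09,0.4],[-0.1787,-0.1862,0.06,0,0,0.09,0.4],[-0.1787,-0.1862,0.0,0,0,0.09,0.4],[-0.1787,-0.1862,-0.06,0,0,0.09,0.4],[-0.1187,-0.2862,-0.06,0,0,0.09,0.4],[-0.0587,-0.3362,-0.06,0,0,0.09,0.4],[-0.0387,-0.3862,-0.06,0,0,0.09,0.4],[-0.0387,-0.3862,-0.06,0,0,0.09,0.4]])

```text
t: 39.8
tcp_pos: [0.5639, -0.2945, 0.2041]
tool_rot: [-0.05, 3.141, -0.001]
contact_force: [1.1, 0.2, 1.1]
opening: 0.0598
grasp_force: 0.0
```

```bash
python3 off2.py
python3 - <<'E'
from h import *
for n in ['top','scene']:
    p=capture(n);P=cloud(p);X=P[cut_out(p,'rake_grip')[0]['region']]
    t=X[(X[:,2]>.085)&(X[:,2]<.105)];print(n,'grip top',len(t),t.mean(0).round(4),t[:,2].max().round(4),cv2.minAreaRect((t[:,:2]*1000).astype(np.float32)))
    W=P;hsv=cv2.cvtColor(p['image'],cv2.COLOR_RGB2HSV)
    m=(hsv[...,1]>110)&(hsv[...,0]>12)&(hsv[...,0]<30)&(np.hypot(W[...,0]-.49,W[...,1]+.397)<.06)&(W[...,2]>.085)&(W[...,2]<.11)
    d=W[m]-[.492,-.397,0];h=(d[:,0]*.9936+d[:,1]*.113)*1000;print('rings x',np.percentile(h[h<40],[3,50,97]).round())
    for nm in ['hammer','bottle','notebook','gate_end']:
        r=cut_out(p,nm)
        if r: print(nm,np.round(r[0]['xy']),round(r[0]['p'],2))
print(sense()['t'],sense()['tcp_pos'])
E
```

```text
tray 195 0.062 0.127 z 0.031 [163. 267.]
tray 184 -0.004 0.143 z 0.024 [159. 300.]
tray 99 -0.039 0.143 z 0.025 [160. 317.]
[([432.0, 167.0], 0.69), ([158.0, 315.0], 0.6), ([494.0, 285.0], 0.26)]
top grip top 255 [ 0.6797 -0.0759  0.0943] 0.0992 ((680.572021484375, -76.32254791259766), (44.3776741027832, 21.728364944458008), 0.031980887055397034)
rings x [-18.   1.  12.]
hammer [301. 167.] 0.93
bottle [198. 181.] 0.87
notebook [429. 165.] 0.57
gate_end [159. 271.] 0.54
scene grip top 230 [ 0.6835 -0.0741  0.093 ] 0.0987 ((681.4764404296875, -75.51486206054688), (23.299907684326172, 43.7695426940918), 86.89092254638672)
rings x [-20.  -3.  12.]
hammer [280. 344.] 0.92
bottle [394. 363.] 0.98
notebook [179. 276.] 0.82
40.5 [ 0.56528941 -0.29209983  0.20354605]
```

```bash
python3 -c "
from bench import *
print(finish_job())"
```

```text
the job is handed in; nothing more can be done
None
```

I handed the job in at about 40 s. My last measurements showed all three bangles on the bar, all five offcuts in the tray and the sweeper upright on its mat. The gate was last seen shut after the third bangle, the hammer, bottle and notebook had not visibly moved, and the hand-in returned no verdict.

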